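Run up a repaired fan gearbox on the test stand

TASK

With the fingertips and without lifting anything, push the white gearbox along its channel until it is fully home against the stop blocks of the test stand. Then switch the drive on by flipping the long round toggle lever on its red switch plate past centre, so that it snaps over to its other side. Leave the other switch, the one with the short flat paddle, as it is, do not disturb the other things on the table, and finish clear of everything.

Things in the scene. Friction and masses are not known exactly. Their poses are not given: they have to be found in the camera images.
- stand: Fixed test stand, dark steel base plate 310 x 100 x 10 mm (its own x -120 to +190 mm). Origin on the table, x = direction in which the gearbox slides home, z up. The channel runs between two steel fences 66 mm apart inside, 8 mm thick, 15 mm high above the plate, from x = -120 to +70 mm. A drive motor (52 mm diameter, top 64 mm above the table) stands behind the stop blocks.
- stand_stop (a point): Point on the channel's floor (10 mm above the table) midway between the faces of the two steel stop blocks, at x = +85 mm on the stand. The blocks are 26 mm wide, rise 45 mm above the plate and leave a 30 mm gap. Home = the gearbox's front face here.
- gearbox: Loose white plastic gearbox, about 220 g, housing 90 (x, along the channel) x 60 x 40 mm, with a cover and an upright steel shaft on top at x = +12 mm, 70 mm tall in all. Origin at the centre of its underside; x points to the stop blocks. Flat rear face at x = -45 mm. It lies in the channel with 3 mm of play on each side, 60 to 95 mm short of the stop.
- gearbox_front (a point): Centre of the lower edge of the gearbox's front face (x = +45 mm on the gearbox). A round boss (20 mm diameter, 16 mm long) on this face, 28 mm up, enters the gap between the stop blocks.
- toggle_switch: Fixed grey switch box, 80 x 80 mm, with a red plate 84 x 84 mm whose top is 43 mm above the table; it carries the long round toggle lever. Origin on the table under its centre, z up. The lever swings in the box's x-z plane: it starts leaning to -x and is flipped by pushing it towards +x.
- toggle_pivot (a point): Pivot of the long toggle lever: centre of the red plate, 44 mm above the table.
- toggle_tip (a point): Tip of the long toggle lever, a black plastic round bar 42 mm long from its pivot, 8 mm thick at the root and 13 mm at the tip. At the start the tip is 18 mm to the -x side of the pivot and 82 mm above the table.
- toggle (a joint): Angle of the long toggle lever: 0 = as it starts, leaning 0.45 rad to the switch box's -x; 0.45 = upright (centre); 0.9 = leaning 0.45 rad to +x. A spring pushes it away from the centre to either end and keeps it there; it takes about 3 to 6 N near the tip to tip it over.
- paddle_switch: Second fixed switch box of the same size and red plate, with a short flat black paddle (26 mm wide, 6 mm thick, rising 17 mm above the plate) in place of the long lever; to be left alone. The two boxes may stand in either order. Origin on the table under its centre.
- paddle (a joint): Angle of the short paddle, 0 as it starts, 0.9 if flipped; it must stay near 0.
- bowl: stainless steel bowl, 130 mm across the rim, 50 mm tall; a bystander to be left where it is. Origin on the table under its middle.
- jar: clear plastic jar with a white lid, 60 mm diameter, 80 mm tall; a bystander to be left where it is. Origin on the table under its middle.
- screwdriver: screwdriver with a wooden handle, 200 mm long, lying down; a bystander to be left where it is. Origin on the table under its middle.
- guard_nut: white plastic ring nut, 64 mm outside diameter, 12 mm tall, lying flat; a bystander to be left where it is. Origin on the table under its middle.
- fan_blade: grey plastic three-bladed fan rotor, about 210 mm across, 30 mm tall, lying flat; a bystander to be left where it is. Origin on the table under its middle.
- motor_can: dark steel motor can, 70 mm diameter, 50 mm tall; a bystander to be left where it is. Origin on the table under its middle.
Mind the look-alikes: they are no part of the job. Leave any brown or purple look-alike of the toggle_switch alone.

How it is judged:
By the outcome, as a careful person would: the job done as asked, in the order asked, and still so for the second after the job is handed in, with the robot touching nothing.
It also fails if it takes over 43 s, if anything falls off the work surface, if the arm or the gripper's body presses on something with over 40 N, if the wrist force passes 120 N, or if a joint passes its speed limit or range.

ROBOT

A 6-joint arm with a two-finger parallel gripper is mounted at the origin on the work surface. World frame = base frame: x ahead of the robot, y to its left, z up, the work surface at z = 0. Lengths are in m, angles in rad, forces in N, time in s.
With the tool pointing down it reaches from about 0.3 to 0.95 m from the base axis. Payload 3.1 kg.
Tool frame: the origin (TCP) lies midway between the tips of the shut fingers; the grasp point (between the pads) lies 19 mm behind it; x points along the fingers, y is the direction in which the jaws open and shut, and the axes are right-handed (so a half turn about x gives the same grasp; the last joint's range is limited). The gripper opens to 85 mm and grips with 20 to 120 N. Pads are 22 mm wide; open, the fingers measure 114 mm over their backs; the gripper's body (76 mm by 85 mm) begins 54 mm behind the grasp point. The pads swing forward as they close: fully open they stand 13 mm farther back than shut.
Start: joints at [1.234, 0.308, 1.634, -0, 1.2, -0.07], TCP at [0.165, 0.603, 0.231] pointing down, gripper open.
Joint ranges: [-3.06, 3.06], [-0.79, 1.96], [0.05, 2.63], [-1.19, 4.34], [0.05, 2.64], [-2.94, 2.94]. Speed limits (rad/s): [2.79, 2.79, 3.14, 3.14, 3.14, 3.14].

INTERFACE

Orientations are given as a 3x3 rotation matrix whose columns are the frame's x, y, z axes.
In Python, from rig import monitor, eyes, arm gives the robot as it stands.
- The arm moves only by the tool jog_arm, never from a script. Its argument "plan" is a list of rows, each a list of 3 entries, a list of its own where there are three numbers: the opening, from 0 (shut) to 1 (fully open), then the shift along the tool's x, y, z in cm, then the turn about the tool's x in rad. In form: [[grip, [x, y, z], roll], ...]. A call has 1 to 8 rows; each row is the pose to reach, as a shift and turn from the pose measured when the call began, along the tool's axes at that moment; what a row does not reach only later rows make up. A row lasts 1/8 s, in which the tool goes at most 62.5 mm and 10.7 degrees, less where a joint would pass 70% of its speed; a pose out of reach is approached as far as the arm can. A call with a gripper value outside its range is refused whole. The fingers move at their own pace and stop on an object; "grip_force" is the grip in N (left out, the last holds). Time passes only in rows, so rows that repeat a pose let the fingers close. It gives the time, the measured TCP pose, the force and the opening at its end, in the units of the state.
- monitor.read_state(): the state, without advancing time (a new reading comes with each control period).
- eyes.get_image(name): name is "side" or "top"; returns a dict with "frame" (420x560x3 uint8, blue, green, red), "z_map" (420x560 float32, m along the optical axis (not along the pixel's ray), 0 where there is no reading), "camera_matrix" (3x3 intrinsics, pixels), "cam_to_world" (4x4, takes a point from camera to world coordinates). Camera axes: x right, y up, looking along -z (the intrinsics and any distortion apply to the point x, -y, -z); pixel columns grow to the right and rows downward; lengths in m; the calibration is good to about 2 mm. A picture is of the moment at which its call begins.
- arm.close_job(): hands the job in, once; it reports no verdict.
The state is a dict: "clock": time; "joints": joint angles; "dq": joint speeds; "effort": joint torques, N m; "tool_pos": TCP position; "tool_rot": TCP orientation; "wrist_force": force on the tool from outside, world axes, zero at the start; "torque": the same for the moment, N m; "finger_gap": finger opening in m.
Only numpy, scipy, OpenCV 4.12 (cv2) and the standard library are available. Lean on these libraries where they do the work, as an engineer would, in place of code of your own. Each camera call takes 0.05 s, during which the arm holds its last target.

## Working session

There is one attempt and no reset: what is moved stays moved. The work goes in short steps, Python scripts to look and compute and a tool call to move; the robot and the scene stay as the last step left them, time stands still between calls to the robot, and variables do not carry over. Pictures are saved under pics/ and viewed, and the job is handed in when it is done.

Besides the shell and the picture viewer there is one more tool, called after ">>>" by a JSON object that holds its "method" and its "body", one argument or row to a line. jog_arm: Moves the arm, as the interface text tells. Its arguments: {"type":"object","properties":{"plan":{"type":"array","items":{"type":"array"}},"grip_force":{"type":"number"}},"required":["plan"]}

```bash
mkdir -p pics
cat > h.py <<'E'
import numpy as np, cv2, pickle
from rig import monitor, eyes, arm
def snap(n,tag):
    d=eyes.get_image(n); cv2.imwrite(f'pics/{tag}.png',d['frame']); pickle.dump(d,open(f'{tag}.pkl','wb')); return d
def load(tag): return pickle.load(open(f'{tag}.pkl','rb'))
def px(d,u,v,z=None):
    K=np.array(d['camera_matrix']);T=np.array(d['cam_to_world'])
    r=np.array([(u-K[0,2])/K[0,0],-(v-K[1,2])/K[1,1],-1.])
    if z is None:
        p=r*d['z_map'][int(v),int(u)]
        return T[:3,:3]@p+T[:3,3]
    w=T[:3,:3]@r
    return T[:3,3]+w*(z-T[2,3])/w[2]
E
python3 - <<'E'
from h import *
s=monitor.read_state(); print(s)
for n in('top','side'):
    d=snap(n,n+'0'); print(d.keys(),d['camera_matrix'],d['cam_to_world'])
E
```

```text
{'clock': 0.0, 'joints': array([ 1.23432635e+00,  3.09037723e-01,  1.63523582e+00,  2.63557252e-06,
        1.19969915e+00, -6.96931513e-02]), 'dq': array([ 0.00102863, -0.0014018 , -0.000388  ,  0.00134328, -0.00130487,
        0.00210401]), 'effort': array([ 7.95774013e-04, -4.15268540e+01, -2.76660544e+01, -8.94457185e-05,
        1.02504817e-02,  1.65716341e-05]), 'tool_pos': array([0.16450489, 0.60208075, 0.23000325]), 'tool_rot': array([[-7.88104096e-04,  2.63623647e-01,  9.64625291e-01],
       [-2.24576673e-03,  9.64622691e-01, -2.63624772e-01],
       [-9.99997168e-01, -2.37408714e-03, -1.68185878e-04]]), 'wrist_force': array([ 0.75646271, -0.1215583 ,  0.40608528]), 'torque': array([ 0.03571878, -0.02418706, -0.01652332]), 'finger_gap': 0.0854646918137037}
dict_keys(['frame', 'z_map', 'camera_matrix', 'cam_to_world']) [[408.05546438   0.         280.71085158]
 [  0.         408.05546438 201.8900214 ]
 [  0.           0.           1.        ]] [[ 2.03950302e-02  9.91110598e-01 -1.31467962e-01  3.97889608e-01]
 [-9.99789219e-01  2.05280012e-02 -3.43899769e-04  2.60589237e-02]
 [ 2.35793177e-03  1.31447265e-01  9.91320360e-01  1.09310526e+00]
 [ 0.00000000e+00  0.00000000e+00  0.00000000e+00  1.00000000e+00]]
dict_keys(['frame', 'z_map', 'camera_matrix', 'cam_to_world']) [[413.79955151   0.         276.21215168]
 [  0.         413.79955151 211.60667417]
 [  0.           0.           1.        ]] [[ 0.95712223  0.1613521  -0.24058792  0.27972395]
 [-0.28877508  0.46568373 -0.83650919 -0.92209464]
 [-0.02293464  0.87011733  0.49231071  0.63375907]
 [ 0.          0.          0.          1.        ]]
```

View pics/top0.png

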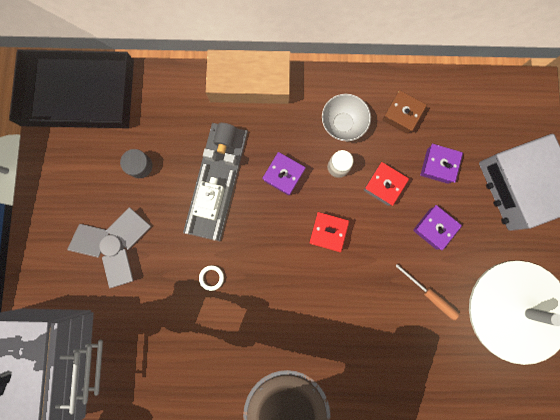

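View pics/side0.png

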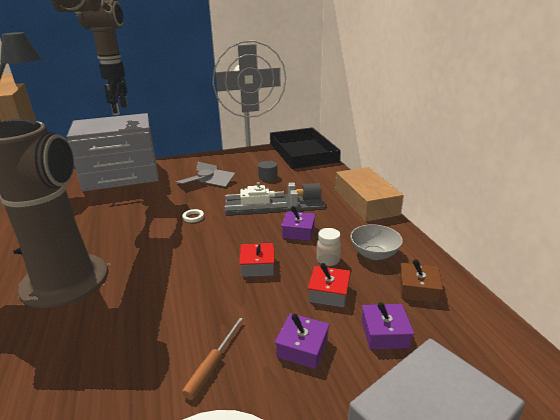

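Candidates for the toggle switch in the top view are red at (388,183), red at (330,232), purple at (285,173), (443,163) and (438,228), and brown at (406,111). Only the two red ones qualify, so I'm looking at those closely.

Run:
```python
from h import *
t=load('top0')['frame'];s=load('side0')['frame']
R=lambda i,f:cv2.resize(i,None,fx=f,fy=f,interpolation=cv2.INTER_CUBIC)
a=R(t[150:260,300:420],4); b=R(s[235:310,230:360],5)
cv2.imwrite('pics/redtop.png',a); cv2.imwrite('pics/redside.png',b)
cv2.imwrite('pics/stand.png',R(t[115:245,170:260],4.6))
cv2.imwrite('pics/standside.png',R(s[175:220,215:335],6))
```

```text
(no output)
```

View pics/redtop.png

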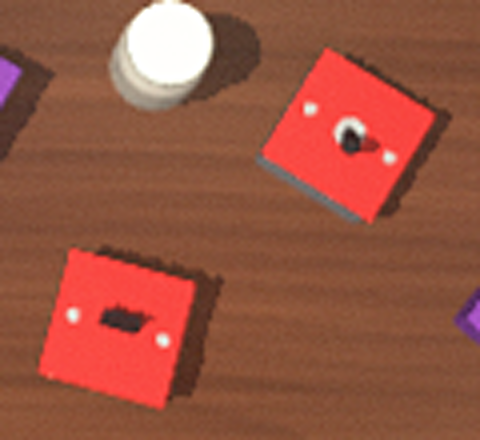

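View pics/redside.png

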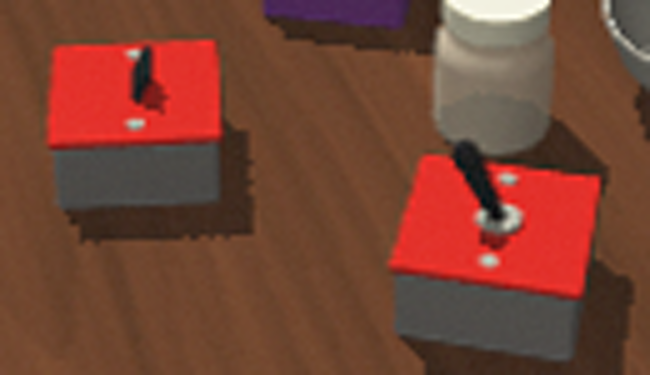

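View pics/stand.png

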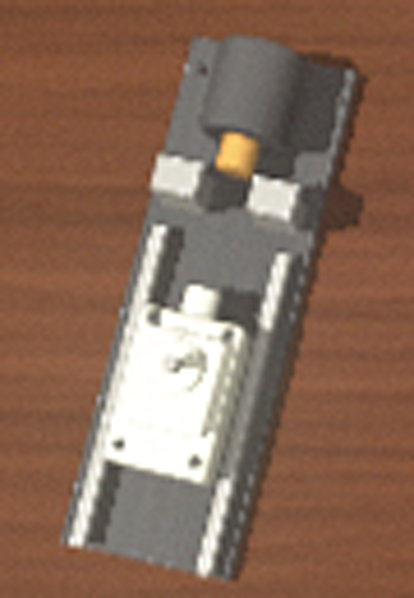

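View pics/standside.png

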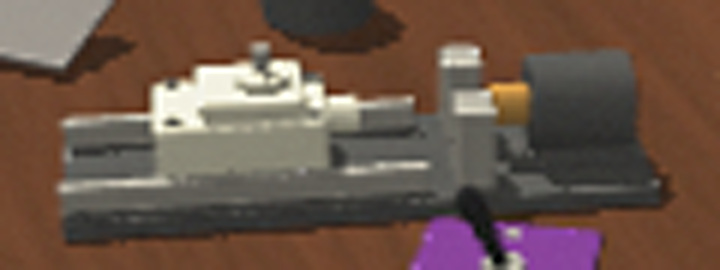

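Run:
```python
from h import *
d=load('top0');s=load('side0');np.set_printoptions(precision=4,suppress=True)
f=lambda p:px(d,300+p[0]/4,150+p[1]/4,.043)[:2]
c=[f(p) for p in[(328,48),(435,115),(372,222),(263,155)]]
print('toggle corners',c,np.mean(c,0)); C=np.mean(c,0)
print('edges',[np.linalg.norm(c[i]-c[i-1]) for i in range(4)],[np.degrees(np.arctan2(*(c[i]-c[i-1])[::-1])) for i in range(4)])
print('screws',f((310,108)),f((390,157)))
print('tip top',px(d,300+348/4,150+141/4,.085), 'side', px(s,230+463/5,235+150/5,.082))
c=[f(p) for p in[(70,248),(197,282),(165,410),(38,375)]];print('paddle',np.mean(c,0))
g=lambda p,z:px(d,170+p[0]/4.6,115+p[1]/4.6,z)[:2]
b=[g(p,.01) for p in[(62,545),(238,580),(355,70),(192,38)]]
print('stand',b); 
m0=(b[0]+b[1])/2;m1=(b[2]+b[3])/2;L=np.linalg.norm(m1-m0);X=(m1-m0)/L
print(m0,m1,L,np.linalg.norm(b[1]-b[0]),np.degrees(np.arctan2(X[1],X[0])),'org',m0+.12*X)
print('gear rear top corners z.05',g((103,465),.05),g((208,483),.05),'boss',g((203,287),.048),'shaft',g((180,362),.08))
print('stops front top z.055',g((150,190),.055),g((197,197),.055),g((248,210),.055),g((295,220),.055))
# points by depth
for p in[(350,130)]:print(px(d,300+p[0]/4,150+p[1]/4))
# obstacle
for n,(u,v) in dict(jar=(341,157),nut=(211,278),bowl=(346,117),purp=(285,173)).items():print(n,px(d,u,v))
```

```text
toggle corners [array([ 0.6485, -0.2379]), array([ 0.6052, -0.3074]), array([ 0.5337, -0.2651]), array([ 0.5763, -0.1946])] [ 0.5909 -0.2513]
edges [np.float64(0.0842037598139856), np.float64(0.08191756032189433), np.float64(0.08305660718242153), np.float64(0.08228508775776092)] [np.float64(-30.926834757540885), np.float64(-121.96177379566726), np.float64(149.33545911983236), np.float64(58.842281938474834)]
screws [ 0.6081 -0.2256] [ 0.5767 -0.2775]
tip top [ 0.5792 -0.2392  0.085 ] side [ 0.5769 -0.2459  0.082 ]
paddle [ 0.4614 -0.1003]
stand [array([0.4518, 0.2822]), array([0.4338, 0.1801]), array([0.7377, 0.1224]), array([0.7554, 0.2203])]
[0.4428 0.2312] [0.7466 0.1713] 0.3096067704459842 0.10365559083723307 -11.145226373924393 org [0.5606 0.208 ]
gear rear top corners z.05 [0.4948 0.2522] [0.4859 0.1933] boss [0.5972 0.201 ] shaft [0.5493 0.2065]
stops front top z.055 [0.6511 0.2322] [0.6476 0.2054] [0.6407 0.1763] [0.6354 0.1495]
[ 0.5904 -0.2465  0.0625]
jar [ 0.6502 -0.1243  0.0814]
nut [0.3367 0.206  0.0003]
bowl [ 0.7835 -0.1497  0.0032]
purp [0.6137 0.0167 0.043 ]
```

The toggle is the red box at top (388,183): round lever with a white collar, leaning toward the robot and left. The red box at (330,232) has the flat paddle and stays as it is. The gearbox is about 67 mm short of the stop. Next I check heights near the path and plan the first move.

```bash
cat >> h.py <<'E'
np.set_printoptions(precision=4,suppress=True)
def rel(t):
    s=monitor.read_state(); return 100*np.array(s['tool_rot']).T@(np.array(t)-np.array(s['tool_pos']))
E
python3 - <<'E'
from h import *
d=load('top0');s=load('side0')
for u,v in[(60,330),(90,330),(30,390),(20,330)]:print(px(d,u,v))
for u,v in[(110,125),(150,140)]:print(px(s,u,v))
print(rel([.451,.2305,.10]),rel([.451,.2305,.023]))
E
```

```text
[0.2282 0.5018 0.1732]
[0.2026 0.502  0.0262]
[0.1115 0.5388 0.2005]
[0.2316 0.572  0.2008]
[0.1218 0.5842 0.202 ]
[0.2465 0.503  0.1592]
[ 13.0697 -28.2722  37.431 ] [ 20.7697 -28.256   37.4321]
```

>>> {"method": "jog_arm", "body": {
  "plan": [
    [0,[-2,0,0],0],
    [0,[-2,-4,5],0],
    [0,[-2,-7.5,10],-0.03],
    [0,[-2,-11.3,15],-0.072],
    [0,[-2,-15,20],-0.072],
    [0,[-2,-19,25],-0.072],
    [0,[-2,-22.6,30],-0.072],
    [0,[0,-26.5,35],-0.072]
  ]
}}

```text
clock: 1.1
tool_pos: [0.4328, 0.2571, 0.2353]
tool_rot: [[0.006, 0.194, 0.981], [0.001, 0.981, -0.194], [-1.0, 0.002, 0.005]]
wrist_force: [1.0, -0.3, -0.6]
finger_gap: 0.0004
```

Run:
```python
from h import *
s=monitor.read_state();R=s['tool_rot'];print(s['clock'],s['tool_pos'],np.degrees(np.arctan2(R[1,2],R[0,2])),s['wrist_force'],s['finger_gap'])
print(rel([.451,.2305,.10]),rel([.451,.2305,.023]))
```

```text
1.1 [0.4328 0.2571 0.2353] -11.16894523911573 [ 0.9669 -0.2665 -0.6326] 0.00037950543175378597
[13.5394 -2.2935  2.2242] [21.2393 -2.3112  2.1821]
```

>>> {"method": "jog_arm", "body": {
  "plan": [
    [0,[5,-2.3,2.2],0],
    [0,[10,-2.3,2.2],0],
    [0,[14,-2.3,2.2],0],
    [0,[17,-2.3,2.2],0],
    [0,[17,-2.3,2.2],0]
  ]
}}

```text
clock: 1.72
tool_pos: [0.4494, 0.2298, 0.0641]
tool_rot: [[0.001, 0.194, 0.981], [-0.001, 0.981, -0.194], [-1.0, -0.0, 0.001]]
wrist_force: [-1.0, -0.2, 0.7]
finger_gap: -0.0002
```

Run:
```python
from h import *
d=snap('top','top1');s=snap('side','side1')
R=lambda i,f:cv2.resize(i,None,fx=f,fy=f,interpolation=cv2.INTER_CUBIC)
cv2.imwrite('pics/s1.png',np.vstack([R(d['frame'][110:250,150:290],4)[:, :560],R(s['frame'][110:230,200:340],4)])[::1])
print(monitor.read_state()['tool_pos'],rel([.451,.2305,.023]))
```

```text
[0.4521 0.231  0.0668] [ 4.3766 -0.0894 -0.1292]
```

View pics/s1.png

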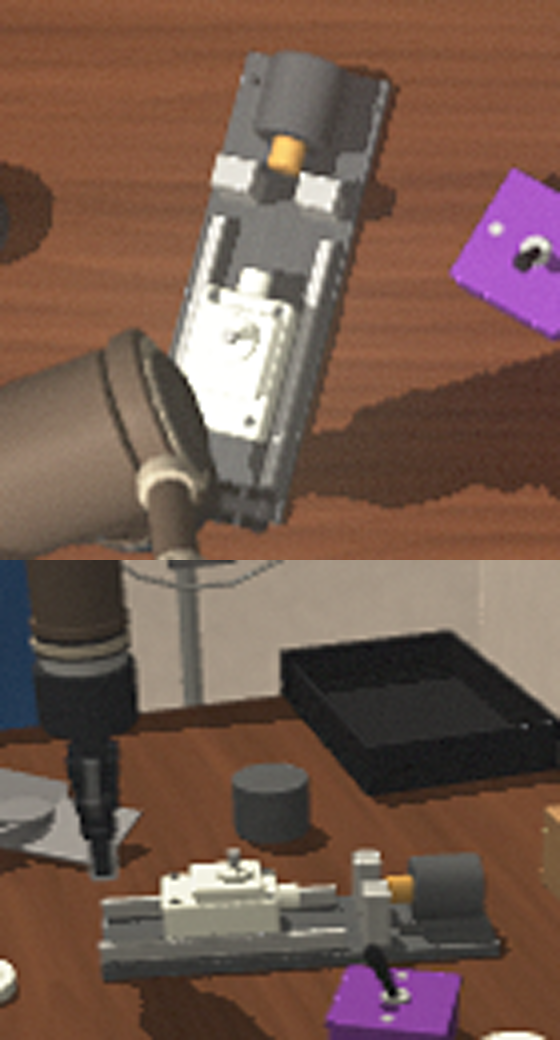

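The top half shows the finger pair over the channel entrance, with the gearbox ahead of it and clear. The side half puts the tip near (105,875), above the channel end. Descending.

>>> {"method": "jog_arm", "body": {
  "plan": [
    [0,[2,0,0],0],
    [0,[4.3,0,0],0],
    [0,[4.3,0,0],0],
    [0,[4.3,0,1],0],
    [0,[4.3,0,1.5],0],
    [0,[4.3,0,2],0],
    [0,[4.3,0,2.5],0],
    [0,[4.3,0,3],0]
  ]
}}

```text
clock: 2.82
tool_pos: [0.4822, 0.2252, 0.024]
tool_rot: [[0.008, 0.194, 0.981], [0.002, 0.981, -0.194], [-1.0, 0.003, 0.007]]
wrist_force: [-0.9, -0.6, -1.1]
finger_gap: -0.0001
```

Run:
```python
from h import *
s=monitor.read_state();X=np.array([np.cos(np.radians(-11.15)),np.sin(np.radians(-11.15)),0])
print(s['tool_pos'],s['wrist_force'],X@(s['tool_pos']-np.array([.644,.1916,0])), np.array([-X[1],X[0],0])@(s['tool_pos']-np.array([.644,.1916,0])))
```

```text
[0.4822 0.2252 0.024 ] [-0.9172 -0.6237 -1.0953] -0.16526421380494224 0.0016443979479957187
```

>>> {"method": "jog_arm", "body": {
  "plan": [
    [0,[0,0,0.7],0],
    [0,[0,-0.1,1.4],0],
    [0,[0,-0.1,2.1],0],
    [0,[0,-0.1,2.8],0],
    [0,[0,-0.1,3.5],0],
    [0,[0,-0.1,4.2],0],
    [0,[0,-0.1,4.9],0],
    [0,[0,-0.1,5.4],0]
  ]
}}

```text
clock: 3.82
tool_pos: [0.5355, 0.2137, 0.0244]
tool_rot: [[0.008, 0.194, 0.981], [0.002, 0.981, -0.194], [-1.0, 0.003, 0.007]]
wrist_force: [-1.3, -0.1, -0.3]
finger_gap: 0.0001
```

>>> {"method": "jog_arm", "body": {
  "plan": [
    [0,[0,0,0.4],0],
    [0,[0,0,0.6],0],
    [0,[0,0,0.8],0]
  ]
}}

```text
clock: 4.2
tool_pos: [0.5432, 0.2121, 0.0245]
tool_rot: [[0.007, 0.194, 0.981], [0.002, 0.981, -0.194], [-1.0, 0.003, 0.007]]
wrist_force: [-0.8, -0.4, 1.0]
finger_gap: -0.0
```

```bash
cat >> h.py <<'E'
def st():
    s=monitor.read_state();X=np.array([np.cos(np.radians(-11.15)),np.sin(np.radians(-11.15)),0]);Y=np.array([-X[1],X[0],0]);e=s['tool_pos']-np.array([.644,.1916,0])
    print(s['clock'],s['tool_pos'],'F',s['wrist_force'],'along',X@e,'lat',Y@e)
E
python3 - <<'E'
from h import *
d=snap('top','top2');s=snap('side','side2');st()
R=lambda i,f:cv2.resize(i,None,fx=f,fy=f,interpolation=cv2.INTER_CUBIC)
cv2.imwrite('pics/s2.png',np.vstack([R(d['frame'][110:250,150:290],4)[:, :560],R(s['frame'][110:230,200:340],4)])[::1])
E
```

```text
4.3 [0.5436 0.2121 0.0246] F [-0.7531 -0.1252 -0.6194] along -0.10244430827332753 lat 0.0007167634876150814
```

View pics/s2.png

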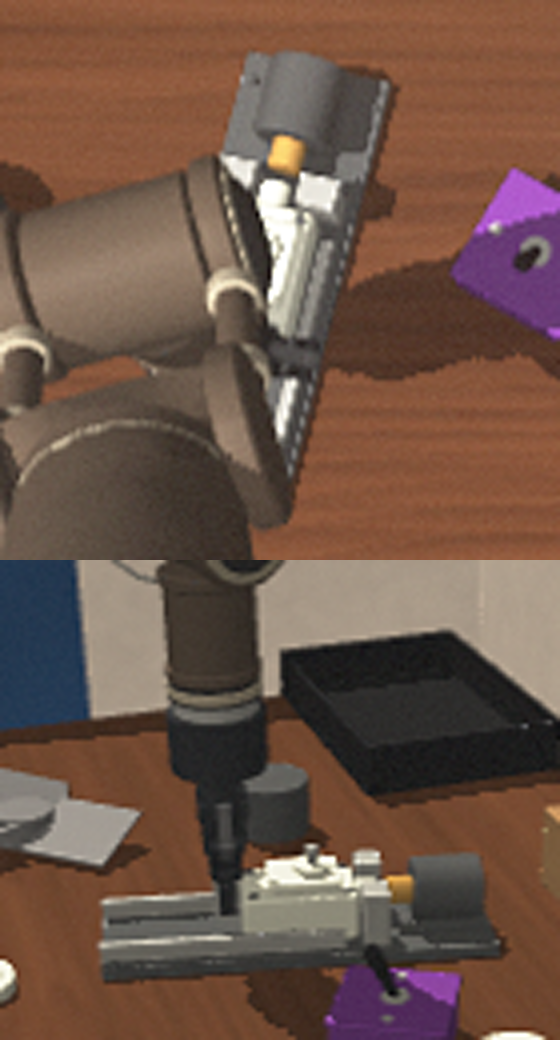

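The boss is entering the gap at top (275,190), and the front face is nearly at the blocks. I creep until the force rises.

>>> {"method": "jog_arm", "body": {
  "plan": [
    [0,[0,0,0.2],0],
    [0,[0,0,0.3],0],
    [0,[0,0,0.4],0],
    [0,[0,0,0.4],0]
  ]
}}

```text
clock: 4.8
tool_pos: [0.5464, 0.2116, 0.0246]
tool_rot: [[0.006, 0.194, 0.981], [0.002, 0.981, -0.194], [-1.0, 0.003, 0.005]]
wrist_force: [-4.4, 1.9, 3.7]
finger_gap: 0.0002
```

```bash
python3 -c "
from h import *
st()"
```

```text
4.8 [0.5464 0.2116 0.0246] F [-4.4212  1.8653  3.6692] along -0.09959992375624348 lat 0.0007487559303842804
```

Contact is starting. A little more will confirm it's against the stop.

>>> {"method": "jog_arm", "body": {
  "plan": [
    [0,[0,0,0.2],0],
    [0,[0,0,0.3],0],
    [0,[0,0,0.3],0]
  ]
}}

```text
clock: 5.18
tool_pos: [0.5463, 0.2115, 0.0244]
tool_rot: [[-0.001, 0.194, 0.981], [0.002, 0.981, -0.194], [-1.0, 0.002, -0.001]]
wrist_force: [-7.9, 3.2, 5.7]
finger_gap: -0.0001
```

```bash
python3 -c "
from h import *
st()"
```

```text
5.175 [0.5463 0.2115 0.0244] F [-7.8616  3.1902  5.7325] along -0.09965700551496474 lat 0.0006462697730788586
```

>>> {"method": "jog_arm", "body": {
  "plan": [
    [0,[0,0,0.4],0],
    [0,[0,0,0.4],0],
    [0,[0,0,0],0],
    [0,[0,0,-1],0],
    [0,[0,0,-3],0],
    [0,[0,0,-3],0]
  ]
}}

```text
clock: 5.92
tool_pos: [0.5158, 0.2172, 0.0242]
tool_rot: [[-0.001, 0.193, 0.981], [0.002, 0.981, -0.193], [-1.0, 0.001, -0.001]]
wrist_force: [0.1, -0.1, 0.8]
finger_gap: -0.0001
```

>>> {"method": "jog_arm", "body": {
  "plan": [
    [0,[-4,0,0],0],
    [0,[-9,0,0],0],
    [0,[-15,0,0],0.1],
    [0,[-15,-5,0],0.26],
    [0,[-15,-11,0],0.34],
    [0,[-15,-17,0],0.34],
    [0,[-15,-20,0],0.34]
  ]
}}

```text
clock: 6.8
tool_pos: [0.4777, 0.0178, 0.1745]
tool_rot: [[0.001, 0.511, 0.859], [0.0, 0.859, -0.511], [-1.0, 0.001, 0.001]]
wrist_force: [-0.0, -0.7, -0.3]
finger_gap: 0.0004
```

Run:
```python
from h import *
d=snap('top','top3');s=snap('side','side3');st()
R=lambda i,f:cv2.resize(i,None,fx=f,fy=f,interpolation=cv2.INTER_CUBIC)
cv2.imwrite('pics/s3.png',np.vstack([R(d['frame'][110:250,150:290],4)[:, :560],R(s['frame'][110:230,200:340],4)])[::1])
g=lambda a:px(d,150+a[0]/4,110+a[1]/4,a[2])[:2]
```

```text
6.9 [0.4777 0.0177 0.1744] F [0.2339 0.5246 0.4813] along -0.1294990998852433 lat -0.20273147314939818
```

View pics/s3.png

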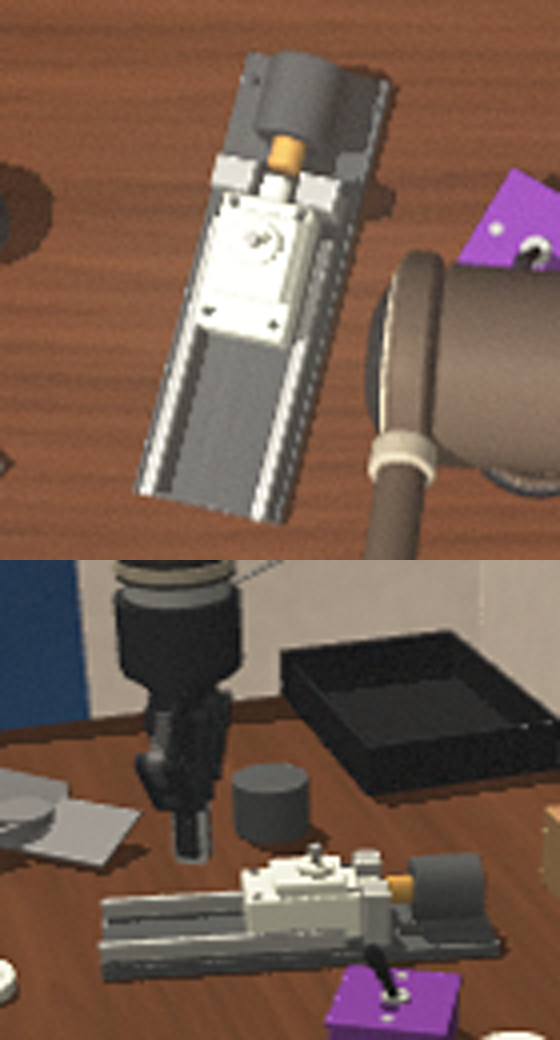

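The boss sits in the gap and the front face is at both blocks (top view, about (265,200)). Now I measure that and aim for the lever.

Run:
```python
from h import *
d=load('top3')
g=lambda a:px(d,150+a[0]/4,110+a[1]/4,.05)[:2]
X=np.array([np.cos(np.radians(-11.15)),np.sin(np.radians(-11.15))]);Y=np.array([-X[1],X[0]])
for a in[(222,195),(318,213),(200,333),(290,346)]:
    e=g(a)-[.644,.1916];print(e@X,e@Y)
P=np.array([.857,-.515]);C=np.array([.591,-.251])
for k,z in((-.060,.17),(-.060,.068),(-.005,.068)):
    print(k,rel([*(C+k*P),z]))
```

```text
-0.004662680143706322 0.03344256339007539
-0.002946500981162996 -0.030584814409830734
-0.09636087106782514 0.025700917519260725
-0.09219728776683575 -0.033059066083535
-0.06 [  0.441  -17.2407  17.5118]
-0.06 [ 10.641  -17.2466  17.5057]
-0.005 [ 10.6442 -17.259   23.0048]
```

Run:
```python
from h import *
d=load('top3')['frame'];s=load('side3')['frame']
R=lambda i,f:cv2.resize(i,None,fx=f,fy=f,interpolation=cv2.INTER_NEAREST)
cv2.imwrite('pics/z3.png',np.hstack([R(d[140:175,195:245],8)[:280],R(s[185:220,255:305],8)[:280]]))
```

```text
(no output)
```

View pics/z3.png

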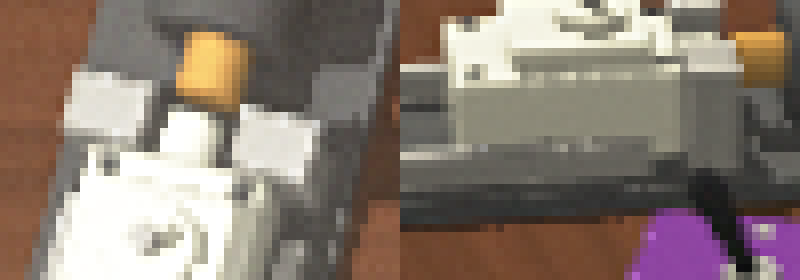

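Both views show no gap between the housing and the blocks, and the push stalled against rising force, so it's home. On to the lever.

>>> {"method": "jog_arm", "body": {
  "plan": [
    [0,[0,-4,4],0],
    [0,[0,-8,8],0],
    [0,[0,-12,12],0],
    [0,[0,-15.5,15.7],0],
    [0,[0.4,-17.2,17.5],0],
    [0,[4,-17.2,17.5],0],
    [0,[7.5,-17.2,17.5],0],
    [0,[7.5,-17.2,17.5],0]
  ]
}}

```text
clock: 7.9
tool_pos: [0.5371, -0.2173, 0.0959]
tool_rot: [[-0.006, 0.512, 0.859], [0.004, 0.859, -0.512], [-1.0, 0.0, -0.008]]
wrist_force: [0.1, -0.1, -0.4]
finger_gap: -0.0001
```

Run:
```python
from h import *
d=snap('top','top4');s=snap('side','side4');st()
R=lambda i,f:cv2.resize(i,None,fx=f,fy=f,interpolation=cv2.INTER_CUBIC)
cv2.imwrite('pics/s4.png',np.hstack([R(d['frame'][130:270,300:430],4),R(s['frame'][170:310,230:290+0+70-0],4)[:, :520]])[:, :][:, ::1])
im=cv2.imread('pics/s4.png');cv2.imwrite('pics/s4.png',cv2.resize(im,(800,int(800*im.shape[0]/im.shape[1]))))
P=np.array([.857,-.515]);C=np.array([.591,-.251])
for k,z in((-.060,.068),(-.005,.068)):
    print(k,rel([*(C+k*P),z]))
```

```text
8.0 [ 0.5403 -0.219   0.0997] F [-0.5165 -1.1411  0.1765] along -0.022299673131808074 lat -0.42291065955407436
-0.06 [ 3.1727 -0.1347 -0.0119]
-0.005 [ 3.1765 -0.1523  5.4872]
```

View pics/s4.png

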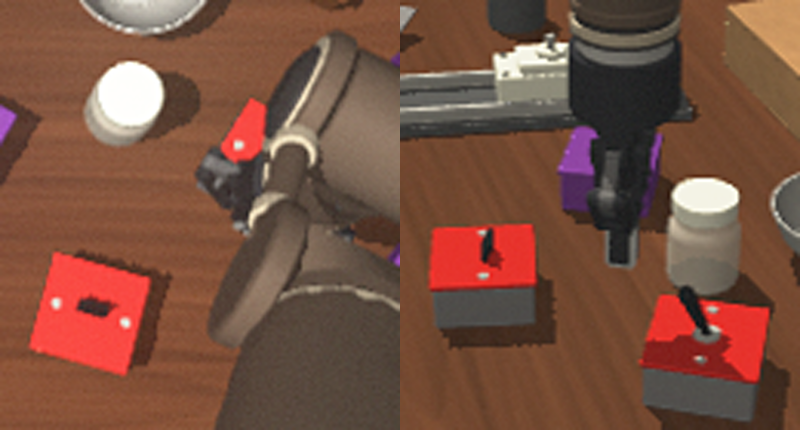

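The side view has the fingertip at (622,262), behind the lever tip at (688,293), on the side it leans to. I lower and push.

>>> {"method": "jog_arm", "body": {
  "plan": [
    [0,[1.6,-0.1,0],0],
    [0,[3.1,-0.1,0],0],
    [0,[3.1,-0.1,0],0],
    [0,[3.1,-0.1,0.8],0],
    [0,[3.1,-0.1,1.6],0],
    [0,[3.1,-0.1,2.3],0],
    [0,[3.1,-0.1,3.0],0],
    [0,[3.1,-0.1,3.6],0]
  ]
}}

```text
clock: 9.0
tool_pos: [0.5687, -0.2371, 0.0683]
tool_rot: [[-0.005, 0.512, 0.859], [0.004, 0.859, -0.512], [-1.0, 0.001, -0.006]]
wrist_force: [-4.8, 2.6, 3.6]
finger_gap: 0.0003
```

>>> {"method": "jog_arm", "body": {
  "plan": [
    [0,[0,0,0.7],0],
    [0,[0,0,1.2],0],
    [0,[0,0,1.7],0],
    [0,[0,0,2.1],0]
  ]
}}

```text
clock: 9.5
tool_pos: [0.5877, -0.2484, 0.0684]
tool_rot: [[-0.004, 0.512, 0.859], [0.003, 0.859, -0.512], [-1.0, 0.001, -0.005]]
wrist_force: [-0.5, 0.8, -0.1]
finger_gap: -0.0001
```

Run:
```python
from h import *
s=snap('side','side5');st()
R=lambda i,f:cv2.resize(i,None,fx=f,fy=f,interpolation=cv2.INTER_CUBIC)
cv2.imwrite('pics/s5.png',R(s['frame'][200:320,260:400],5))
P=np.array([.857,-.515]);C=np.array([.591,-.251])
q=monitor.read_state()['tool_pos'];print((q[:2]-C)@P,(q[:2]-C)@[.515,.857])
```

```text
9.55 [ 0.588  -0.2486  0.0684] F [ 0.1008  0.024  -0.5385] along 0.030179636443075995 lat -0.44275597143228057
-0.0037971690731022616 0.00047720765994869346
```

View pics/s5.png

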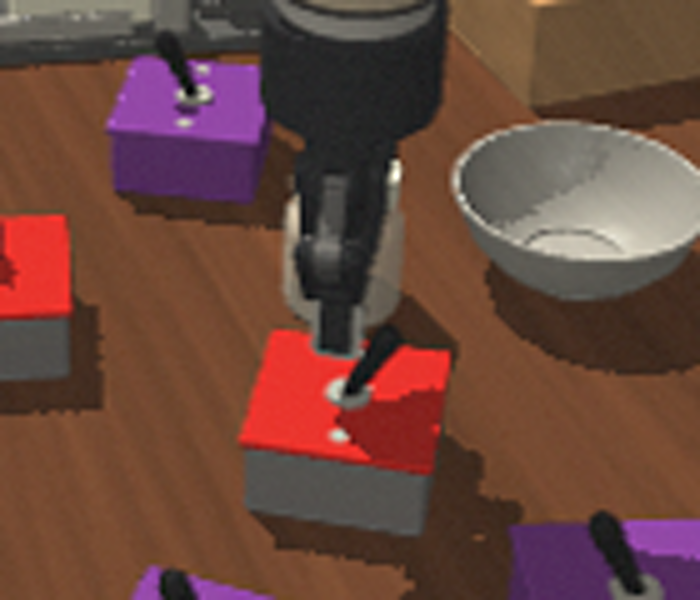

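The lever has snapped over: its tip, at (390,335), now leans to the other side, and the force is back to zero. Backing off and up.

>>> {"method": "jog_arm", "body": {
  "plan": [
    [0,[0,0,-1.5],0],
    [0,[0,0,-4],0],
    [0,[-3,0,-5],0],
    [0,[-8,0,-5],0],
    [0,[-14,0,-7],0],
    [0,[-17,0,-12],0],
    [0,[-17,0,-16],0],
    [0,[-17,0,-16],0]
  ]
}}

```text
clock: 10.55
tool_pos: [0.4478, -0.1651, 0.2387]
tool_rot: [[-0.005, 0.512, 0.859], [0.004, 0.859, -0.512], [-1.0, 0.001, -0.006]]
wrist_force: [1.4, 0.4, 0.5]
finger_gap: -0.0
```

Run:
```python
from h import *
d=snap('top','top6');s=snap('side','side6');st();print(monitor.read_state()['dq'])
cv2.imwrite('pics/s6.png',np.hstack([cv2.resize(d['frame'],(400,300)),cv2.resize(s['frame'],(400,300))]))
R=lambda i,f:cv2.resize(i,None,fx=f,fy=f,interpolation=cv2.INTER_CUBIC)
cv2.imwrite('pics/c6.png',R(s['frame'][175:315,220:380],5))
```

```text
10.65 [ 0.4506 -0.1668  0.2391] F [ 0.656  -0.1343  0.3106] along -0.12041278993886373 lat -0.38900189839454397
[-0.0037  0.0347 -0.0369  0.0005 -0.0008  0.0008]
```

View pics/top6.png

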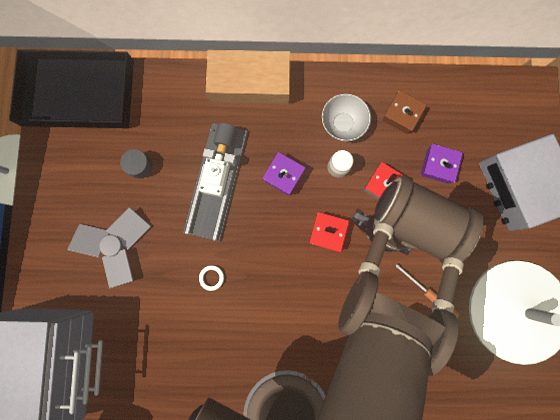

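View pics/c6.png

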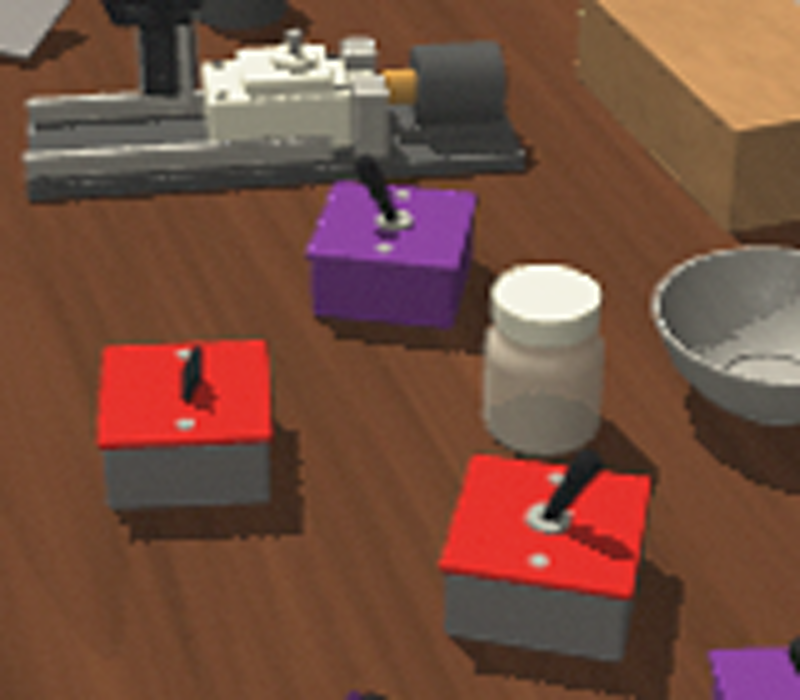

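The lever stays flipped, the gearbox is at the blocks, the paddle is unchanged and the other things haven't moved. I let the arm settle, then hand in.

>>> {"method": "jog_arm", "body": {
  "plan": [
    [0,[0,0,0],0],
    [0,[0,0,0],0]
  ]
}}

```text
clock: 10.9
tool_pos: [0.451, -0.1671, 0.2387]
tool_rot: [[-0.003, 0.512, 0.859], [0.003, 0.859, -0.512], [-1.0, 0.001, -0.004]]
wrist_force: [-0.4, -0.7, -0.1]
finger_gap: -0.0001
```

```bash
python3 -c "
from h import *
st();print(arm.close_job())"
```

```text
10.9 [ 0.451  -0.1671  0.2387] F [-0.4074 -0.6647 -0.1109] along -0.11995615593112759 lat -0.38921356792304085
the job is handed in; nothing more can be done
None
```

I pushed the gearbox home against the stop blocks with the shut fingertips. Then I flipped the long round lever, retreated to 0.24 m above the table and handed in at 10.9 s.

- **Gearbox:** the push stalled at the expected home position with the force rising to about 8 N, and I gave it one slightly firmer push before backing off. The pictures show no gap at the blocks. My rough pixel reading of the housing's top corners put it 3–5 mm short. I judged that to be reading error, since one pixel is about 2.4 mm and the stall and both close-ups pointed to home.
- **Lever:** it snapped past centre, the force fell back to zero, and it still leaned to +x in the last picture.
- **Everything else:** by eye in the last pictures, the paddle looks unchanged and nothing I could see had moved. The arm partly hid the screwdriver and a purple look-alike from above; I didn't check either of them in the side view. Nothing was touching the robot at hand-in.

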